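Unlock the lid stay and shut the specimen case

TASK

The lid of the small grey specimen case is locked open by the steel stay on the side of the case that faces you. Take the stay by its upright tab, swing it up well clear of the lid's pin that it blocks, then lower the lid until the case is fully shut. Do not knock over the two vials that stand beside the case.

Things in the scene. Friction and masses are not known exactly. Their poses are not given: they have to be found in the camera images.
- case: The fixed, open-topped grey specimen case, 120 deep (its x) x 130 wide (its y), rim 55 high, walls 5. Origin at the centre of its underside on the worktop; its x axis points from its front to its back (the lid's hinge), y to its left, z up. It stands turned by -34 to -72 degrees: its front looks to the robot's left, its right side, with the stay, roughly to the robot. It holds small things.
- lid (a joint): Stiff hinge (about 0.25 N m) of the grey lid, 125 from hinge to edge x 130 wide x 8 thick. 0 = shut, level on the rim; grows as it opens, limit 1.25. Starts at 1.16 to 1.2, leaning over the opening towards the front; stays where it is left, so must be drawn down all the way. With the stay locked it cannot close. A steel pin (8 dia) sticks 17 out of its right edge, 45 from the hinge.
- lid_hinge (a point): Point on the hinge axis at the middle of the lid's width, half-way through its thickness: in the case's frame x +60, y 0, z 60. The hinge axis lies along the case's y.
- lid_edge (a point): Middle of the lid's free edge, half-way through its thickness, 125 from lid_hinge. At joint value t it is at x = 60 - 125 cos t, z = 60 + 125 sin t (mm) in the case's frame. A finger lip 70 wide and 4 deep stands 5.5 proud of the lid's outer face along this edge.
- stay (a joint): Stiff hinge (0.06 N m, stays where left) of a flat steel bar 90 x 12 x 5 outside the case's right (-y) wall, pivoted near the front. 0 = locked: it rises at 0.42 rad from the pivot to the back, its end against the lid's pin, its end lip over the pin. Grows as that end swings up and to the front, limit 1.3. Clear of the pin above 0.13; well clear above 0.3.
- stay_pivot (a point): Point on the stay's hinge axis in the middle of the bar's thickness: in the case's frame x -40, y -72.5, z 64. The axis lies along the case's y.
- stay_tab (a point): Middle of the stay's grip tab, a steel plate 8 thick (case's y) x 22 wide, square to the bar, 45 along it from the pivot, free from 6 to 44 above the bar's centre line (this point 26). Locked, it leans 0.42 rad to the case's front, parallel to the open lid 45 behind it, which overhangs it: come in tilted, fingers down and to the case's back, closing along the case's y. It leans more as it rises.
- vial_white_mid (a point): Middle, half-way up, of a loose white-capped plastic vial, 26 diameter x 84 high, standing upright before the case's front (the side away from the hinge); must not be knocked over.
- vial_black_mid (a point): Middle, half-way up, of a loose black-capped plastic vial, 26 diameter x 70 high, standing upright to the robot's right of the case; must not be knocked over.

How it is judged (in metres and radians):
On the way:
1. the stay is swung up clear of the pin (joint above 0.2 rad) while the lid still stands open (above 0.9 rad) (value of joint stay above 0.2 rad and value of joint lid above 0.9 rad), for 0.2 s.
At the end, for the whole second after the job is handed in: The lid lies shut and at rest on the case (joint below 0.05 rad, about 6 mm at the free edge) and both vials stand upright (within 0.2 rad). The stay may be left at any angle (value of joint lid below 0.05 rad and velocity of joint lid between -0.05 and 0.05 rad/s and angle between each of vial_white_mid, vial_black_mid's own z axis and vertical below 0.2 rad); the robot touches nothing.
It fails at once if a vial is knocked over (tilted by more than 0.6 rad) (angle between any of vial_white_mid, vial_black_mid's own z axis and vertical above 0.6 rad).
It also fails if it takes over 46 s, if anything falls off the work surface, if the arm or the gripper's body presses on something with over 40 N, if the wrist force passes 120 N, or if a joint passes its speed limit or range.

ROBOT

A 6-joint arm with a two-finger parallel gripper is mounted at the origin on a cart in front of the work surface, level with it; the furniture and walls round the work are solid. World frame = base frame: x ahead of the robot, y to its left, z up, the work surface at z = 0. Lengths are in mm, angles in degrees, forces in N, time in s.
With the tool pointing down it reaches from about 350 to 850 mm from the base axis. Payload 8.1 kg.
Tool frame: the origin (TCP) lies at the very end of the fingers, on their centre line; the grasp point (between the pads) lies 19 mm behind it (pinch_z is the z of the grasp point in the tool frame, in mm); z points along the fingers, y is the direction in which the jaws open and shut (so a half turn about z gives the same grasp; the last joint's range is limited). The gripper opens to 85 mm and grips with 20 to 120 N. Pads are 22 mm wide; open, the fingers measure 114 mm over their backs; the gripper's body (76 mm by 85 mm) begins 54 mm behind the grasp point. The pads swing forward as they close: fully open they stand 13 mm farther back than shut.
Start: joints at [66.211, 7.471, 85.268, -0, 87.261, -4.893], TCP at [194.291, 567.676, 231.292] pointing down, gripper open.
Joint ranges: [-169.43, 169.43], [-51.17, 129.36], [1.28, 143.12], [-76.62, 256.62], [0, 156.53], [-152.29, 152.29]. Speed limits (degrees/s): [136.94, 136.94, 159.86, 180, 180, 180].

INTERFACE

Orientations are given as [roll, pitch, yaw] about the fixed x, y, z axes, in that order (R = Rz(yaw) Ry(pitch) Rx(roll)).
In Python, from bench import * gives the robot as it stands.
- The arm moves only by the shell command python3 -m creep 'ROWS' [FORCE]. ROWS is a JSON object of lists of equal length, an entry for each row: "translation": the shift along the tool's x, y, z in mm, a list of three; "rotation": the turn, a rotation vector about the tool's x, y, z in rad, a list of three; "claw": the finger opening in mm, from 0 to 85.4. In form: {"translation": [[dx, dy, dz], ...], "rotation": [[ax, ay, az], ...], "claw": [claw, ...]}. A call has 1 to 10 rows; each row shifts and turns the commanded pose from where the row before left it, along the tool's axes as they then stand; what a row does not reach is not made up. A row lasts 1/10 s, in which the tool goes at most 50 mm and 8.59 degrees, less where a joint would pass 70% of its speed; a pose out of reach is approached as far as the arm can. A call is refused whole if a number of a shift passes 50 or a number of a turn 0.15, either way. A call with a gripper value outside its range is refused whole. The fingers move at their own pace and stop on an object; FORCE is the grip in N (left out, the last holds). Time passes only in rows, so rows that do not move let the fingers close. It gives the time, the measured TCP pose, the force and the opening at its end, in the units of the state.
- sense(): the state, without advancing time (a new reading comes with each control period).
- snapshot(name): name is "scene" or "top" or "wrist"; returns a dict with "frame" (480x640x3 uint8, red, green, blue), "intrinsics" (3x3 intrinsics, pixels), "dist" ([k1, k2, p1, p2, k3] as OpenCV has them; the pictures are not rectified), "extrinsics" (4x4, takes a point from camera to world coordinates). Camera axes: x right, y up, looking along -z (the intrinsics and any distortion apply to the point x, -y, -z); pixel columns grow to the right and rows downward; lengths in mm; the calibration is good to about 2 mm. A picture is of the moment at which its call begins. There is no depth.
- hand_in(): hands the job in, once; it reports no verdict.
The state is a dict: "time": time; "joint_pos": joint angles; "qd": joint speeds; "joint_efforts": joint torques, N m; "tool_pos": TCP position; "tcp_rot": TCP orientation; "ft_force": force on the tool from outside, world axes, zero at the start; "wrist_torque": the same for the moment, N m; "finger_gap": finger opening in mm.
Only numpy, scipy, OpenCV 4.12 (cv2) and the standard library are available. Lean on these libraries where they do the work, as an engineer would, in place of code of your own. Each camera call takes 0.05 s, during which the arm holds its last target.

## Working session

There is one attempt and no reset: what is moved stays moved. The work goes in short steps, Python scripts to look and compute and a shell command to move; the robot and the scene stay as the last step left them, time stands still between calls to the robot, and variables do not carry over. Pictures are saved under pics/ and viewed, and the job is handed in when it is done.

```bash
mkdir -p pics; ls
python3 - <<'E'
from bench import *
import cv2,numpy as np
print(sense())
for n in ["scene","top","wrist"]:
    s=snapshot(n); cv2.imwrite(f"pics/{n}0.png",s["frame"][:,:,::-1]); print(n,np.round(s["intrinsics"],1).tolist(),s["dist"],np.round(s["extrinsics"],3).tolist())
E
```

```text
pics
{'time': 0.0, 'joint_pos': array([ 6.62087009e+01,  7.51611493e+00,  8.53323691e+01,  1.18192104e-03,
        8.72608440e+01, -4.89391129e+00]), 'qd': array([ 0.07485711,  0.0168357 ,  0.10007174, -0.05632156, -0.01952742,
       -0.00314798]), 'joint_efforts': array([ 1.25915329e-03, -5.69421566e+01, -5.00538754e+01, -3.71384558e-04,
        1.50290842e-02,  9.82346705e-06]), 'tool_pos': array([194.07408776, 567.1437077 , 230.20432363]), 'tcp_rot': array([-1.79891171e+02, -1.05030403e-02,  1.61102545e+02]), 'ft_force': array([-0.65681028, -0.37928208,  0.75052264]), 'wrist_torque': array([ 0.01102611, -0.00336222,  0.01884953]), 'finger_gap': 85.51868048888652}
scene [[553.8, 0.0, 322.0], [0.0, 553.8, 237.1], [0.0, 0.0, 1.0]] [-0.1583014  0.         0.         0.         0.       ] [[0.551, 0.554, -0.624, 34.113], [-0.834, 0.354, -0.422, -127.741], [-0.013, 0.754, 0.657, 665.638], [0.0, 0.0, 0.0, 1.0]]
top [[522.4, 0.0, 314.8], [0.0, 522.4, 241.5], [0.0, 0.0, 1.0]] [0.00426538 0.         0.         0.         0.        ] [[0.025, 0.981, -0.194, 388.329], [-0.999, 0.017, -0.041, 218.442], [-0.037, 0.194, 0.98, 946.008], [0.0, 0.0, 0.0, 1.0]]
wrist [[386.2, 0.0, 325.1], [0.0, 386.2, 234.1], [0.0, 0.0, 1.0]] [0.01793436 0.         0.         0.         0.        ] [[0.324, -0.905, -0.276, 122.748], [0.946, 0.309, 0.097, 592.01], [-0.003, -0.293, 0.956, 372.99], [0.0, 0.0, 0.0, 1.0]]
```

View pics/scene0.png

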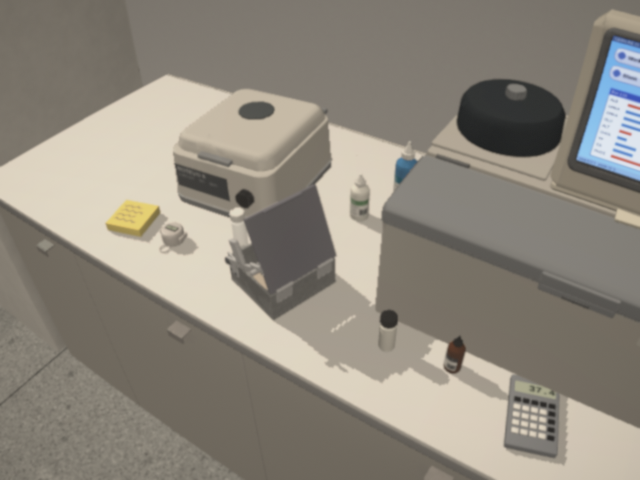

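View pics/top0.png

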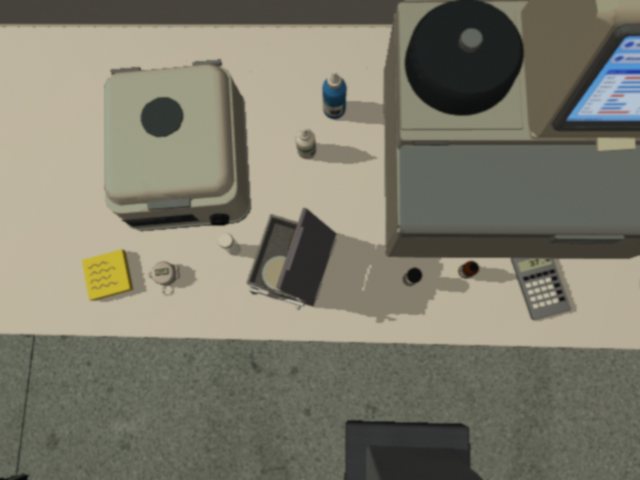

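View pics/wrist0.png

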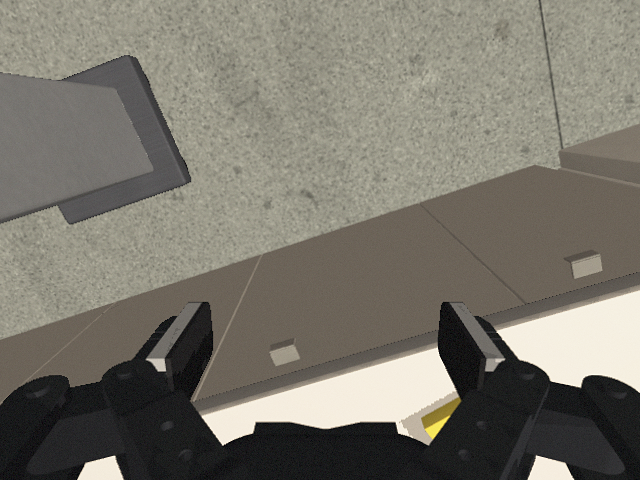

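The top view shows the case near (290,260), the white vial at (227,242) and the black vial at (413,276). The scene view agrees. I'll zoom in to get features.

Run:
```python
import cv2
a=cv2.imread("pics/top0.png")[190:320,200:360]; cv2.imwrite("pics/top0z.png",cv2.resize(a,None,fx=4.9,fy=4.6,interpolation=cv2.INTER_CUBIC)[:600,:800]) 
a=cv2.imread("pics/scene0.png")[180:320,210:410]; cv2.imwrite("pics/scene0z.png",cv2.resize(a,None,fx=4,fy=4,interpolation=cv2.INTER_CUBIC))
```

```text
(no output)
```

View pics/top0z.png

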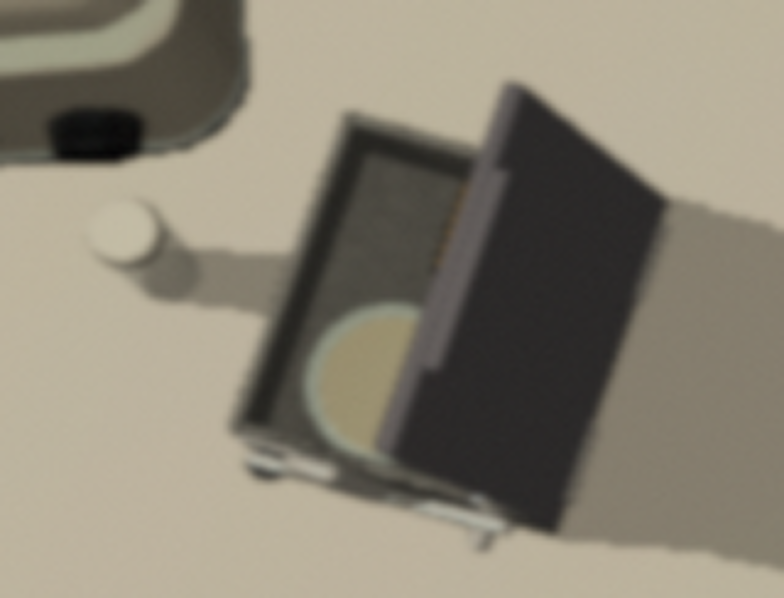

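View pics/scene0z.png

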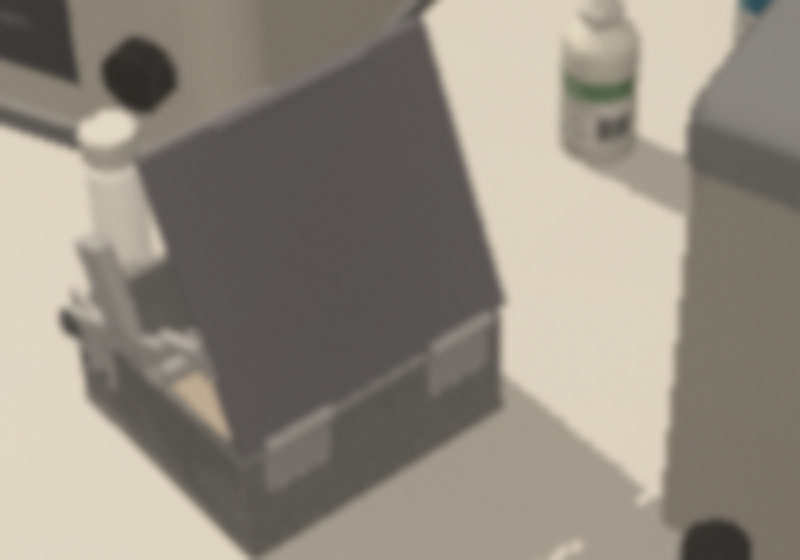

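```bash
cat > h.py <<'E'
import cv2,numpy as np
from scipy.spatial.transform import Rotation as R
from scipy.optimize import least_squares
def proj(P,s):
    E=s["extrinsics"]; W=np.linalg.inv(E); P=np.atleast_2d(P)
    c=P@W[:3,:3].T+W[:3,3]; c=c*[1,-1,-1]
    return cv2.projectPoints(c,np.zeros(3),np.zeros(3),s["intrinsics"],np.array(s["dist"]))[0].reshape(-1,2)
def ray(px,s):
    u=cv2.undistortPoints(np.array(px,float).reshape(-1,1,2),s["intrinsics"],np.array(s["dist"])).reshape(-1,2)
    d=np.c_[u[:,0],-u[:,1],-np.ones(len(u))]@s["extrinsics"][:3,:3].T
    return s["extrinsics"][:3,3],d
def onz(px,s,z):
    o,d=ray(px,s); z=np.broadcast_to(z,len(d)); return o+d*((z-o[2])/d[:,2])[:,None]
def tri(ps):  # [(px,s),...]
    A=0;b=0
    for px,s in ps:
        o,d=ray([px],s); d=d[0]/np.linalg.norm(d[0]); M=np.eye(3)-np.outer(d,d); A=A+M; b=b+M@o
    return np.linalg.solve(A,b)
def c2w(P,p):
    x,y,a=p; c,s=np.cos(a),np.sin(a); P=np.atleast_2d(P).astype(float)
    return np.c_[x+c*P[:,0]-s*P[:,1],y+s*P[:,0]+c*P[:,1],P[:,2]]
E
python3 - <<'E'
from bench import *
from h import *
T=snapshot("top");S=snapshot("scene")
t=1.18
ft=np.array([[271,215],[248,283.5],[335.7,234.1],[313.9,305.2]]);Pt=[[-60,65,55],[-60,-65,55],[63.7,65,61.5],[63.7,-65,61.5]]
fs=np.array([[273.75,319.25],[335,282],[232,279.5]]);Ps=[[60,-65,0],[60,65,0],[-60,-65,0]]
f=lambda p:np.r_[(proj(c2w(Pt,p),T)-ft).ravel(),(proj(c2w(Ps,p),S)-fs).ravel()]
r=least_squares(f,[400,250,-.9],x_scale=[10,10,.1]); print(r.x,np.degrees(r.x[2]),np.round(r.fun,1))
p=r.x; np.save("p.npy",p)
# lid angle from free-edge outer corners
def lid(t,a,n): return [60-a*np.cos(t)+n*np.sin(t),60+a*np.sin(t)+n*np.cos(t)]
fl=np.array([[304.1,208.5],[278.6,287.8]])
for t in (1.1,1.14,1.18,1.22):
    q=[[lid(t,125,0)[0],y,lid(t,125,0)[1]] for y in(65,-65)]
    print(t,np.round(proj(c2w(q,p),T)-fl,1).tolist())
th=.42
tab=lambda th,a,n,y=-72.5:[-40+a*np.cos(th)-n*np.sin(th),y,64+a*np.sin(th)+n*np.cos(th)]
print("tab",c2w(tab(th,45,26),p),"lid edge",c2w([60-125*np.cos(1.18),0,60+125*np.sin(1.18)],p))
for s,n in((T,"top"),(S,"scene")):
    im=s["frame"][:,:,::-1].copy()
    q=[[-40,-72.5,64],tab(th,90,0),tab(th,45,6),tab(th,45,44),[-60,65,55],[60,-65,55],[60-125*np.cos(1.18),0,60+125*np.sin(1.18)]]
    x0,y0=(200,190) if n=="top" else (210,180)
    im=cv2.resize(im[y0:y0+140,x0:x0+200],None,fx=4,fy=4,interpolation=cv2.INTER_CUBIC)
    for u in proj(c2w(q,p),s): cv2.circle(im,tuple(int(v) for v in ((u+.5-[x0,y0])*4)),4,(0,0,255),1)
    cv2.imwrite(f"pics/{n}1.png",im)
# vials
print("white cap top z84",onz([[226,239.5]],T,84), "black z70",onz([[414,275]],T,70))
print(onz([[238,215],[388.5,320]],S,[84,70]))
E
```

```text
[535.32150697 294.81352481  -1.85036576] -106.01814871250758 [-0.2 -2.1 -1.  -0.5  2.2 -2.   1.5 -1.  -1.7  2.3 -0.7  0.4 -2.3  0.8]
1.1 [[-3.4, -2.8], [-4.4, -1.4]]
1.14 [[-0.7, -2.3], [-1.7, -0.6]]
1.18 [[2.1, -1.8], [1.1, 0.1]]
1.22 [[4.9, -1.3], [3.9, 0.9]]
tab [[468.26133842 323.9627371  106.08953284]] lid edge [[531.90413386 282.90996026 175.57575155]]
white cap top z84 [[559.38034912 404.98751327  84.        ]] black z70 [[507.01383524  86.99466754  70.        ]]
[[557.47617045 396.70759414  84.        ]
 [502.65019186  79.17869108  70.        ]]
```

Run:
```python
from bench import *
from h import *
T=snapshot("top");S=snapshot("scene")
print(proj([[0,0,0],[194,567,231]],T),proj([[0,0,0],[194,567,231]],S))
# same static features on both: table front edge corner etc. yellow pad corners, calculators
for k,(a,b) in dict(whitecap=((226,239.5),(238,215)),black=((414,275),(388.5,320)),amber=((470,268),(459,341)),padL=((82,261),(132,202))).items():
    print(k,tri([(a,T),(b,S)]).round(), proj(tri([(a,T),(b,S)]),T).round(1), proj(tri([(a,T),(b,S)]),S).round(1))
```

```text
[[465.84008572 594.54525419]
 [ 62.25823701 491.52140061]] [[207.86526203 700.88099157]
 [-42.25650809 231.72285234]]
whitecap [562. 405.  77.] [[227.  238.6]] [[236.7 215.2]]
black [510.  84.  60.] [[414.8 274.4]] [[387.3 320.2]]
amber [526. -14.  59.] [[472.9 266.2]] [[455.  341.8]]
padL [535. 679.  11.] [[ 85.8 257.8]] [[127.6 202.1]]
```

View pics/top1.png

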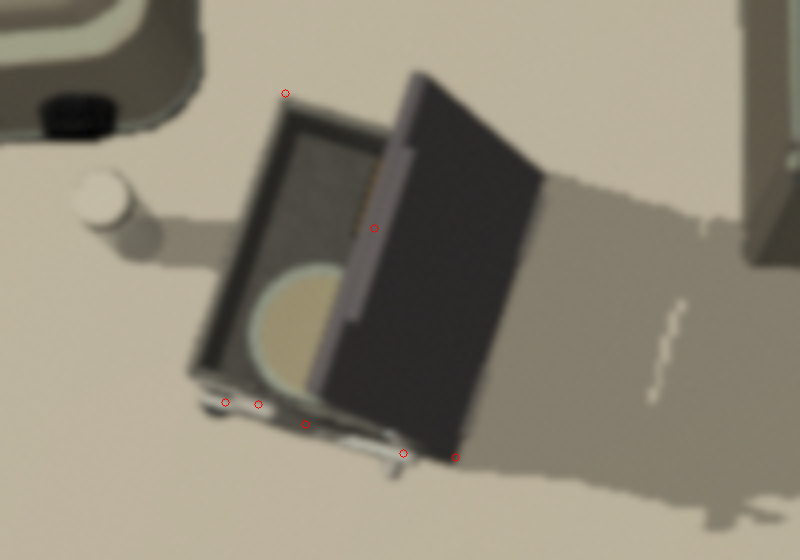

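View pics/scene1.png

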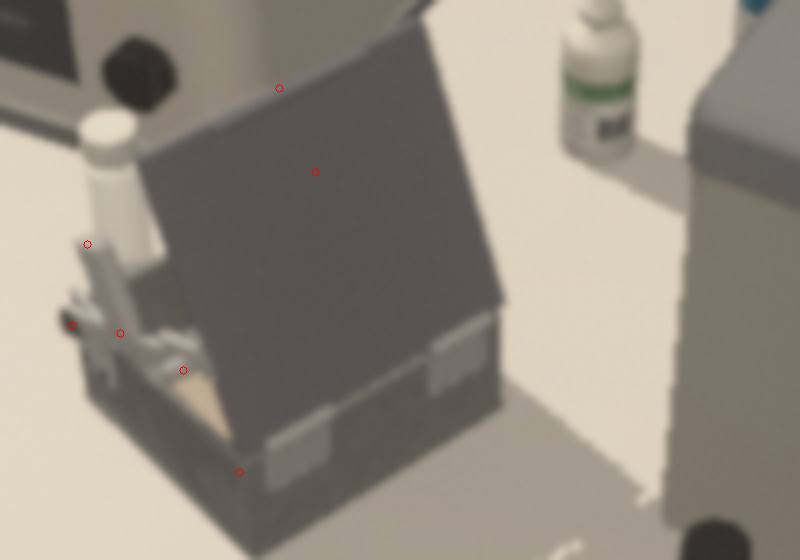

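Run:
```python
from bench import *
from h import *
T=snapshot("top");S=snapshot("scene");W=snapshot("wrist")
print("wrist edge",onz([[200,412],[640,290]],W,0), "pad",onz([[425,425],[455,403]],W,5))
print("wrist drawer line",onz([[110,307],[530,167]],W,-200))
print("top edge",onz([[20,334],[620,347]],T,0),"pad",onz([[82,261],[90,299],[131,288],[124,251]],T,5))
print("scene edge",onz([[0,205],[500,470]],S,0),"pad",onz([[132,202],[159,206],[142,234],[108,219]],S,5))
print(sense()["tool_pos"],W["extrinsics"][:3,3])
cv2.imwrite("pics/w1.png",W["frame"][:,:,::-1])
```

```text
wrist edge [[390.14027605 345.34549603   0.        ]
 [395.39783862 846.33924924   0.        ]] pad [[488.41969492 590.14890251   5.        ]
 [469.40303664 630.51368351   5.        ]]
wrist drawer line [[ 293.44020819  160.195249   -200.        ]
 [ 288.89142934  852.30506349 -200.        ]]
top edge [[ 394.23173783  790.07228032    0.        ]
 [ 397.73935011 -277.2850238     0.        ]] pad [[529.75201718 688.2939109    5.        ]
 [459.97250566 665.51259349   5.        ]
 [481.61636215 591.64132528   5.        ]
 [549.98285269 611.2758113    5.        ]]
scene edge [[ 384.09686844  933.41490674    0.        ]
 [ 412.64227193 -138.64088611    0.        ]] pad [[544.91695563 678.7487166    5.        ]
 [565.58562397 620.87986858   5.        ]
 [487.33647107 585.46053387   5.        ]
 [481.23090369 678.31224365   5.        ]]
[194.27057667 567.66820017 231.27617299] [122.84688418 592.23435888 373.85418897]
```

Run:
```python
from bench import *
from h import *
c={}
ss={n:snapshot(n) for n in("top","scene","wrist")}
for n in("top","scene"):
    s=ss[n];hsv=cv2.cvtColor(s["frame"],cv2.COLOR_RGB2HSV)
    m=((abs(hsv[...,0].astype(int)-26)<8)&(hsv[...,1]>150)).astype(np.uint8)
    k,l,st,ce=cv2.connectedComponentsWithStats(m); i=1+np.argmax(st[1:,4]); print(n,st[i],ce[i])
    cn=cv2.findContours((l==i).astype(np.uint8),0,1)[0][0]; q=cv2.approxPolyDP(cn,6,True).reshape(-1,2); print(q.tolist()); print(onz(q,s,8).round(1).tolist(),onz([ce[i]],s,8))
# scene/top other: table back edge, table edge line points
for n in("top","scene"):
    g=cv2.cvtColor(ss[n]["frame"],cv2.COLOR_RGB2GRAY).astype(int)
    pts=[]
    for u in ((30,150,300,500,620) if n=="top" else (20,100,200,300,400)):
        col=g[:,u]; d=col[4:]-col[:-4]
        lo=300 if n=="top" else 190+int(.5*u)-10
        v=lo+np.argmin(d[lo:lo+80])+2 if n=="top" else lo+np.argmin(d[lo:lo+80])+2
        pts.append((u,v))
    print(n,pts,onz(pts,ss[n],0).round(1).tolist())
```

```text
top [  83  250   49   50 1760] [106.73806818 274.65      ]
[[123, 251], [83, 260], [91, 299], [131, 288]]
[[549.4, 611.9, 8.0], [531.2, 685.1, 8.0], [459.8, 662.2, 8.0], [481.3, 590.5, 8.0]] [[504.8797079  637.83203373   8.        ]]Traceback (most recent call last):
  File "<stdin>", line 8, in <module>
    return _wrapfunc(a, 'argmax', axis=axis, out=out, **kwds)
    return bound(*args, **kwds)
ValueError: attempt to get argmax of an empty sequence
```

Run:
```python
from bench import *
from h import *
s=snapshot("scene"); print(sense()["time"])
a=s["frame"];print(a[217,133],a[380,150])
cv2.imwrite("pics/scene2.png",a[:,:,::-1])
hsv=cv2.cvtColor(a,cv2.COLOR_RGB2HSV);print(hsv[217,133])
m=((abs(hsv[...,0].astype(int)-26)<10)&(hsv[...,1]>110)).astype(np.uint8)
k,l,st,ce=cv2.connectedComponentsWithStats(m); i=1+np.argmax(st[1:,4]); print(st[i],ce[i],onz([ce[i]],s,8))
```

```text
0.7
[219 195 113] [112 105  94]
[ 23 123 219]
[ 107  201   51   34 1149] [132.46736292 217.55439513] [[508.94621869 635.71457765   8.        ]]
```

View pics/scene2.png

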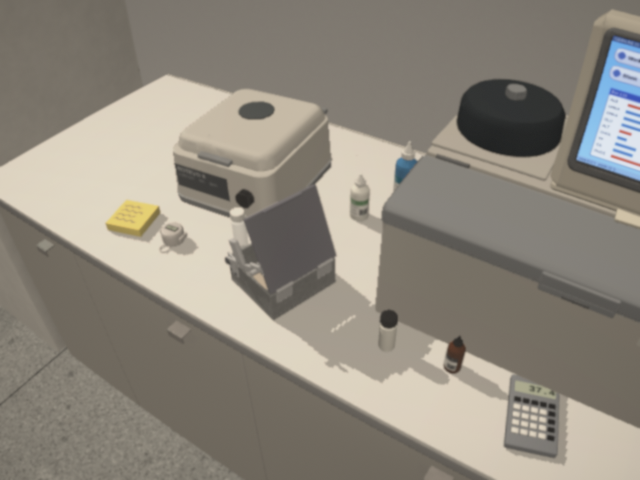

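```bash
cat >> h.py <<'E'
def Rtool(psi,tilt):
    cx=np.array([np.cos(psi),np.sin(psi),0]);cy=np.array([-np.sin(psi),np.cos(psi),0]);ez=np.array([0,0,1.])
    z=np.sin(tilt)*cx-np.cos(tilt)*ez; y=cy; x=np.cross(y,z)
    return np.c_[x,y,z]
def state():
    from bench import sense
    s=sense(); return s, R.from_euler("xyz",s["tcp_rot"],degrees=True).as_matrix()
def tabpt(th,a,n,y=-72.5): th=th+.42; return [-40+a*np.cos(th)-n*np.sin(th),y,64+a*np.sin(th)+n*np.cos(th)]
E
python3 - <<'E'
from h import *
p=np.load("p.npy"); s,R0=state()
Rt=Rtool(p[2],.55)
rv=R.from_matrix(R0.T@Rt).as_rotvec(); print("rotvec",rv,np.linalg.norm(rv))
tab=c2w(tabpt(0,45,32),p)[0]
tcp=tab+19*Rt[:,2]; pre=tcp-120*Rt[:,2]
print(tcp,pre,s["tool_pos"],"tool shift after rot",Rt.T@(pre-s["tool_pos"]), "rpy",R.from_matrix(Rt).as_euler("xyz",degrees=True))
E
```

```text
rotvec [ 0.41729419 -0.43879305  1.47886729] 1.5980369979696807
[466.19605331 316.76883293  95.37010056] [483.50380553 377.0560591  197.67304321] [194.27666611 567.68429611 231.32132717] tool shift after rot [-70.5780893  330.60000819  82.74078699] rpy [180.          31.51267873  73.98185129]
```

```bash
python3 -m creep '{"translation":[[0,0,0],[0,0,0],[0,0,0],[0,0,0],[0,0,0],[0,0,0],[0,0,0],[0,0,0],[0,0,0],[0,0,0]],"rotation":[[0.035,-0.037,0.123],[0.035,-0.037,0.123],[0.035,-0.037,0.123],[0.035,-0.037,0.123],[0.035,-0.037,0.123],[0.035,-0.037,0.123],[0.035,-0.037,0.123],[0.035,-0.037,0.123],[0.035,-0.037,0.123],[0.035,-0.037,0.123]],"claw":[50,50,50,50,50,50,50,50,50,50]}'
python3 -m creep '{"translation":[[0,0,0],[0,0,0],[-7,33,5],[-7,33,5],[-7,33,5],[-7,33,5],[-7,33,5],[-7,33,5],[-7,33,5],[-7,33,5]],"rotation":[[0.035,-0.037,0.123],[0.035,-0.037,0.123],[0,0,0],[0,0,0],[0,0,0],[0,0,0],[0,0,0],[0,0,0],[0,0,0],[0,0,0]],"claw":[50,50,50,50,50,50,50,50,50,50]}'
python3 - <<'E'
from h import *
from bench import *
s,_=state(); print(s["time"],s["tool_pos"],s["tcp_rot"],s["joint_pos"])
for n in("wrist","scene"):cv2.imwrite(f"pics/{n}3.png",snapshot(n)["frame"][:,:,::-1])
E
```

```text
time: 1.7
tool_pos: [194.0, 567.9, 231.2]
tcp_rot: [-176.2, 27.2, 89.8]
ft_force: [0.0, 0.3, -0.2]
finger_gap: 49.5
time: 2.7
tool_pos: [430.6, 428.6, 227.0]
tcp_rot: [179.9, 31.8, 74.1]
ft_force: [-0.3, 0.6, -0.5]
finger_gap: 49.8
2.7 [430.59217488 428.5975393  226.9627205 ] [179.94559182  31.81403998  74.09192217] [ 48.03577758  37.97125606  53.11835631 -15.14605895 117.18873759
  60.38207217]
```

View pics/wrist3.png

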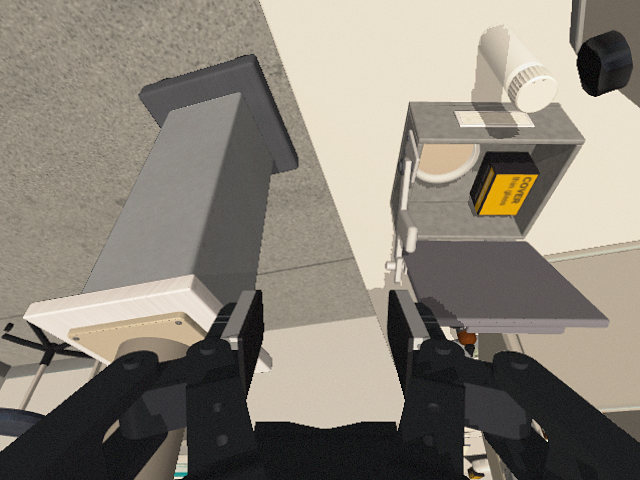

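View pics/scene3.png

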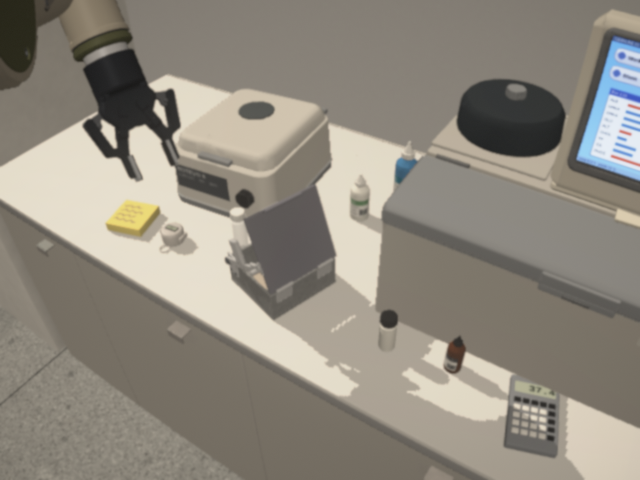

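Run:
```python
import cv2
a=cv2.imread("pics/wrist3.png")[90:340,370:620]; cv2.imwrite("pics/wrist3z.png",cv2.resize(a,None,fx=2.4,fy=2.4,interpolation=cv2.INTER_CUBIC))
from h import *
from bench import *
S=snapshot("scene"); print(proj([[430.6,428.6,227]],S))
W=snapshot("wrist"); p=np.load("p.npy")
q=[[-60,65,0],[-60,-65,0],[-60,-65,55],[-60,65,55],[60,65,55],[60,-65,55],tabpt(0,0,0),tabpt(0,90,0),tabpt(0,45,6),tabpt(0,45,44)]
print(proj(c2w(q,p),W).round(0).tolist())
```

```text
[[152.51865005 176.30772154]]
[[559.0, 100.0], [408.0, 101.0], [418.0, 138.0], [588.0, 138.0], [526.0, 238.0], [397.0, 238.0], [406.0, 166.0], [397.0, 264.0], [403.0, 221.0], [412.0, 241.0]]
```

View pics/wrist3z.png

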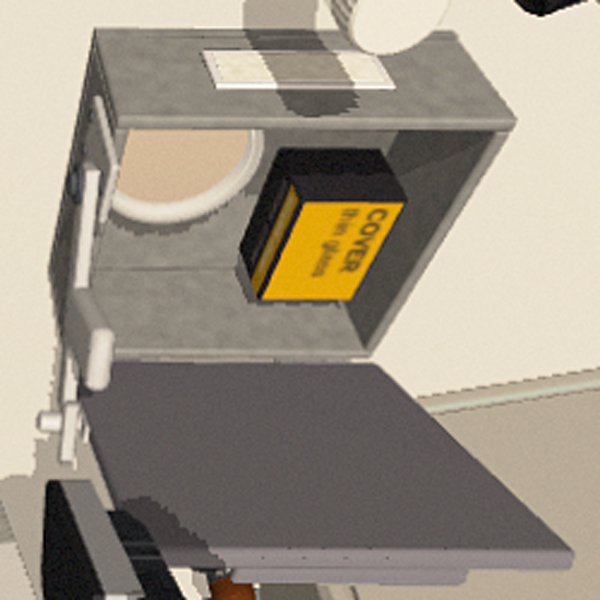

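Run:
```python
from h import *
from bench import *
W=snapshot("wrist");T=snapshot("top"); p0=np.load("p.npy")
fw=np.array([[409.6,102.5],[560.8,103.3],[584.6,140],[525,238.5]]);Pw=[[-60,-65,0],[-60,65,0],[-60,65,55],[60,65,55]]
ft=np.array([[271,215],[248,283.5],[335.7,234.1],[313.9,305.2]]);Pt=[[-60,65,55],[-60,-65,55],[63.7,65,61.5],[63.7,-65,61.5]]
for use in(0,1):
    f=lambda p:np.r_[(proj(c2w(Pw,p),W)-fw).ravel(),use*(proj(c2w(Pt,p),T)-ft).ravel()]
    r=least_squares(f,p0,x_scale=[10,10,.1]);print(r.x,np.degrees(r.x[2]),r.fun.round(1))
p=r.x;np.save("p.npy",p)
q=[tabpt(0,45,6),tabpt(0,45,44),tabpt(0,90,0),[-40,-72.5,64]]
print((proj(c2w(q,p),W)-[370,90])*2.4)
for t in(1.16,1.18,1.2): print(t,(proj(c2w([[60-125*np.cos(t),y,60+125*np.sin(t)] for y in(65,-65)],p),W)-[370,90])*2.4)
s,R0=state(); Rt=Rtool(p[2],.55)
print("rv",R.from_matrix(R0.T@Rt).as_rotvec())
for n in(30,32): 
  tcp=c2w(tabpt(0,45,n),p)[0]+19*Rt[:,2]; print(tcp,Rt.T@(tcp-s["tool_pos"]))
g=onz([[393,240]],W,84);print("white cap",[onz([[533,90]],W,84)])
```

```text
[533.96399368 294.13130936  -1.85606963] -106.34495652983095 [-0.6 -0.1 -1.9 -0.7  2.3  0.3 -0.   1.5  0.  -0.  -0.   0.   0.  -0.
  0.  -0. ]
[533.65587439 294.71700016  -1.85769494] -106.43807966589019 [-0.9 -0.7 -2.2 -1.1  2.1 -0.1 -0.5  1.2  0.1 -1.3 -1.2  0.2  2.4 -0.7
  1.2  0.2]
[[ 77.83307014 315.60940851]
 [100.35139543 363.28637014]
 [ 63.88938064 419.65800003]
 [ 86.97148242 184.72799372]]
1.16 [[577.25822145 559.7953236 ]
 [135.56058312 556.23576042]]
1.18 [[574.47820535 566.52754238]
 [134.54571753 562.952615  ]]
1.2 [[571.60934474 573.09449523]
 [133.49955225 569.50647479]]
rv [0.00574162 0.00528575 0.00864205]
[464.46241497 316.39615941  93.54392268] [-14.48152154  66.39844085 165.34698416]
[464.69319024 317.1783468   95.37010056] [-14.74078983  66.39844085 163.36386038]
white cap [array([[556.99041452, 409.52709781,  84.        ]])]
```

```bash
python3 -m creep '{"translation":[[-3,16,25],[-3,16,25],[-3,17,25],[-3,17,23],[0,0,0]],"rotation":[[0,0,0],[0,0,0],[0,0,0],[0,0,0],[0,0,0]],"claw":[50,50,50,50,50]}' 40
python3 - <<'E'
from h import *
from bench import *
s,R0=state(); print(s["time"],s["tool_pos"],s["tcp_rot"])
W=snapshot("wrist");cv2.imwrite(f"pics/w4.png",W["frame"][:,:,::-1])
cv2.imwrite(f"pics/s4.png",cv2.resize(snapshot("scene")["frame"][80:330,100:420,::-1],None,fx=2.4,fy=2.4))
p=np.load("p.npy"); Rt=Rtool(p[2],.55); print(proj(c2w([tabpt(0,45,6),tabpt(0,45,44),tabpt(0,45,44,-68.5),tabpt(0,45,44,-76.5)],p),W))
tcp=c2w(tabpt(0,45,32),p)[0]+19*Rt[:,2]; print(R0.T@(tcp-s["tool_pos"]))
E
```

```text
time: 3.5
tool_pos: [475.2, 349.6, 147.2]
tcp_rot: [-179.9, 32.1, 74.1]
ft_force: [-1.1, -0.4, 0.5]
finger_gap: 49.8
3.5 [475.19036493 349.55795401 147.19830677] [-179.89130887   32.07844533   74.12959989]
[[324.31799675 246.72730494]
 [324.30847018 282.03561005]
 [332.47790891 282.09293254]
 [316.1371219  281.97904385]]
[-1.29755266 -1.12486795 61.98260746]
```

View pics/w4.png

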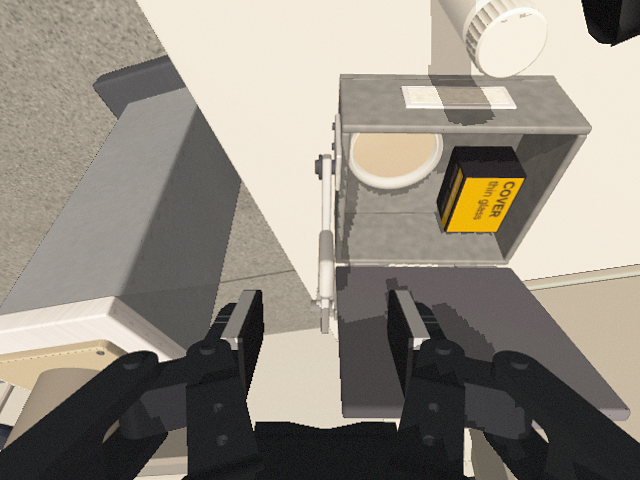

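View pics/s4.png

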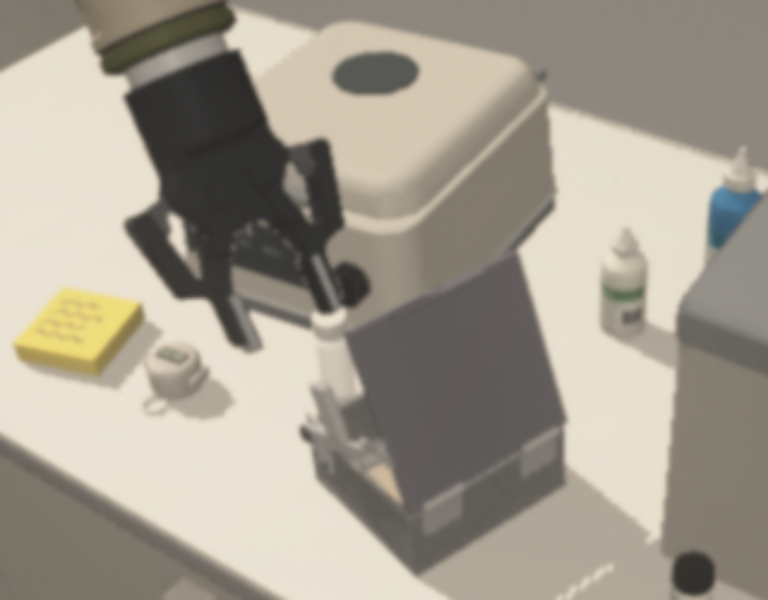

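```bash
python3 -m creep '{"translation":[[0,0,15],[0,0,15],[0,-1,15],[0,0,15],[0,0,0]],"rotation":[[0,0,0],[0,0,0],[0,0,0],[0,0,0],[0,0,0]],"claw":[50,50,50,50,50]}' 40
python3 - <<'E'
from h import *
from bench import *
W=snapshot("wrist");cv2.imwrite(f"pics/w5.png",W["frame"][:,:,::-1])
E
```

```text
time: 4.1
tool_pos: [465.0, 322.2, 98.6]
tcp_rot: [-180.0, 31.9, 74.2]
ft_force: [0.1, 0.3, -0.5]
finger_gap: 49.9
```

View pics/w5.png

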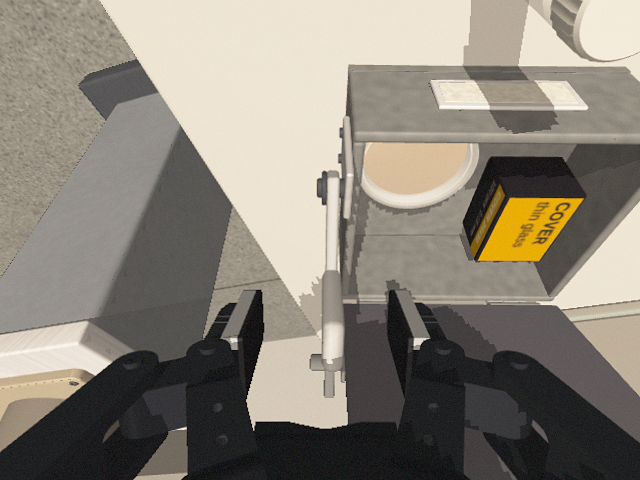

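```bash
python3 -m creep '{"translation":[[0,2,2],[0,0,0],[0,0,0],[0,0,0],[0,0,0],[0,0,0],[0,0,0],[0,0,0]],"rotation":[[0,0,0],[0,0,0],[0,0,0],[0,0,0],[0,0,0],[0,0,0],[0,0,0],[0,0,0]],"claw":[50,25,0,0,0,0,0,0]}' 50
python3 - <<'E'
from h import *
from bench import *
W=snapshot("wrist");cv2.imwrite(f"pics/w6.png",W["frame"][:,:,::-1])
s,R0=state();p=np.load("p.npy")
# grasp point in case frame
g=s["tool_pos"]-19*R0[:,2]; c,sn=np.cos(p[2]),np.sin(p[2]); d=g-[p[0],p[1],0]; print("grasp in case",c*d[0]+sn*d[1],-sn*d[0]+c*d[1],d[2], "expected",tabpt(0,45,30))
E
```

```text
time: 4.95
tool_pos: [467.5, 320.7, 98.1]
tcp_rot: [-180.0, 31.8, 74.1]
ft_force: [-4.1, 0.9, 4.7]
finger_gap: 7.0
grasp in case -16.261468191130938 -70.86076600817998 114.2479419487181 expected [np.float64(-11.143811277733233), -72.5, np.float64(109.74188859704991)]
```

View pics/w6.png

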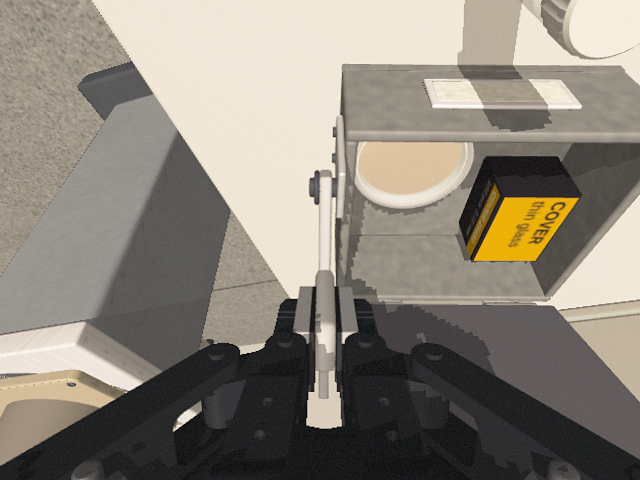

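```bash
python3 -m creep '{"translation":[[0.6,0,-2.3],[0.6,0,-2.3],[0.6,0,-2.3],[0.6,0,-2.3],[0.6,0,-2.3]],"rotation":[[0,-0.05,0],[0,-0.05,0],[0,-0.05,0],[0,-0.05,0],[0,-0.05,0]],"claw":[0,0,0,0,0]}' 60
python3 -m creep '{"translation":[[0.6,0,-2.3],[0.6,0,-2.3],[0.6,0,-2.3],[0.6,0,-2.3],[0.6,0,-2.3]],"rotation":[[0,-0.05,0],[0,-0.05,0],[0,-0.05,0],[0,-0.05,0],[0,-0.05,0]],"claw":[0,0,0,0,0]}' 60
python3 - <<'E'
from h import *
from bench import *
W=snapshot("wrist");cv2.imwrite(f"pics/w7.png",W["frame"][:,:,::-1])
cv2.imwrite(f"pics/s7.png",cv2.resize(snapshot("scene")["frame"][80:330,100:420,::-1],None,fx=2.4,fy=2.4))
E
```

```text
time: 5.5
tool_pos: [470.2, 329.8, 105.7]
tcp_rot: [180.0, 46.2, 74.1]
ft_force: [-2.1, 3.9, 3.9]
finger_gap: 7.1
time: 6.0
tool_pos: [473.3, 340.4, 110.6]
tcp_rot: [179.9, 60.5, 74.0]
ft_force: [-1.0, 3.9, 5.6]
finger_gap: 7.0
```

View pics/w7.png

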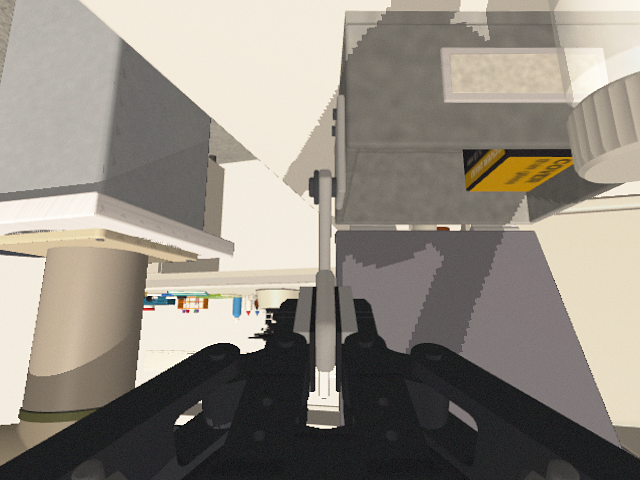

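View pics/s7.png

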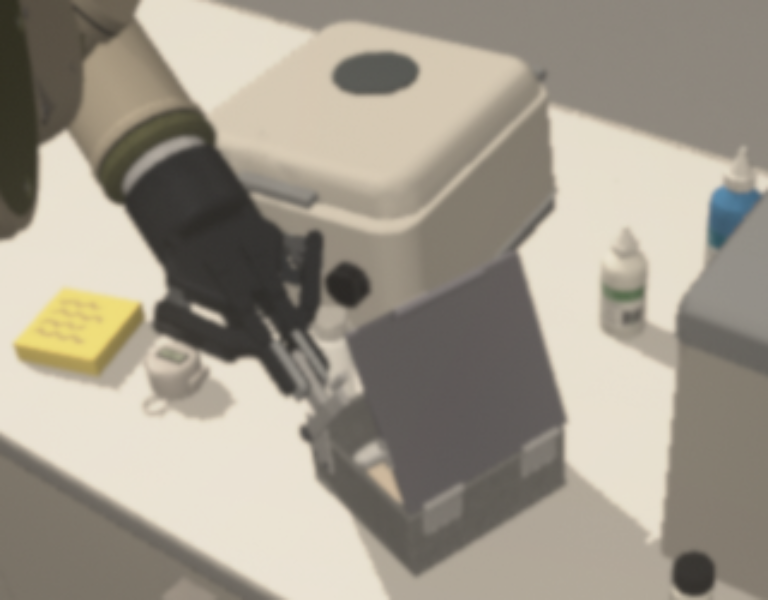

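Run:
```python
from h import *
from bench import *
p=np.load("p.npy");s,R0=state();W=snapshot("wrist")
Rc=np.array([[np.cos(p[2]),np.sin(p[2]),0],[-np.sin(p[2]),np.cos(p[2]),0],[0,0,1]]);o=np.array([p[0],p[1],0])
f=lambda P:(Rc@(np.array(P)-o)).round(1)
print("vials",f([560,405,84]),f([508,84,70]),"tcp",f(s["tool_pos"]),"cam",f(W["extrinsics"][:3,3]))
print("toolz",Rc@R0[:,2],"toolx",Rc@R0[:,0], s["joint_pos"].round(0))
```

```text
vials [-113.2   -5.9   84. ] [209.4  35.   70. ] tcp [-26.8 -70.7 110.6] cam [-188.   -72.9  115.3]
toolz [ 0.87138648  0.0095998  -0.49050327] toolx [-0.49050012 -0.00284108 -0.87143649] [ 46.  64.  40. -32. 129.  54.]
```

```bash
python3 -m creep '{"translation":[[0,0,0],[0,0,0],[0,0,0],[0,0,-10],[0,0,-15],[0,0,-15],[0,0,-15],[0,0,-5]],"rotation":[[0,0,0],[0,0,0],[0,0,0],[0,0,0],[0,0,0],[0,0,0],[0,0,0],[0,0,0]],"claw":[25,25,25,25,25,25,25,25]}' 40
python3 - <<'E'
from h import *
from bench import *
W=snapshot("wrist");cv2.imwrite(f"pics/w8.png",W["frame"][:,:,::-1])
cv2.imwrite(f"pics/s8.png",cv2.resize(snapshot("scene")["frame"][80:330,100:420,::-1],None,fx=2.4,fy=2.4))
E
```

```text
time: 6.95
tool_pos: [488.1, 390.6, 139.8]
tcp_rot: [179.8, 60.4, 74.0]
ft_force: [0.1, -0.7, 0.5]
finger_gap: 25.0
```

View pics/w8.png

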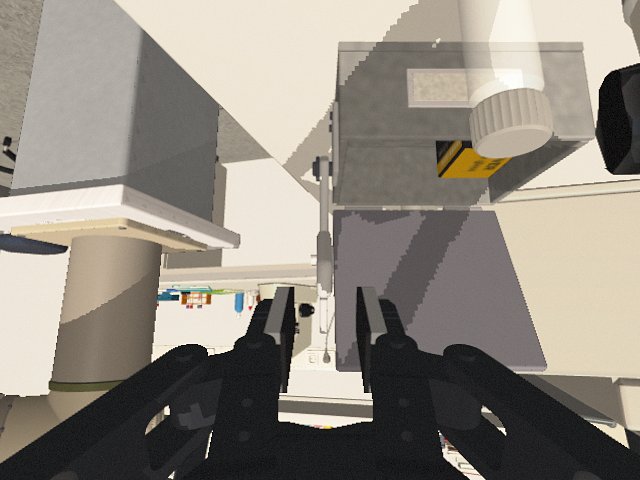

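View pics/s8.png

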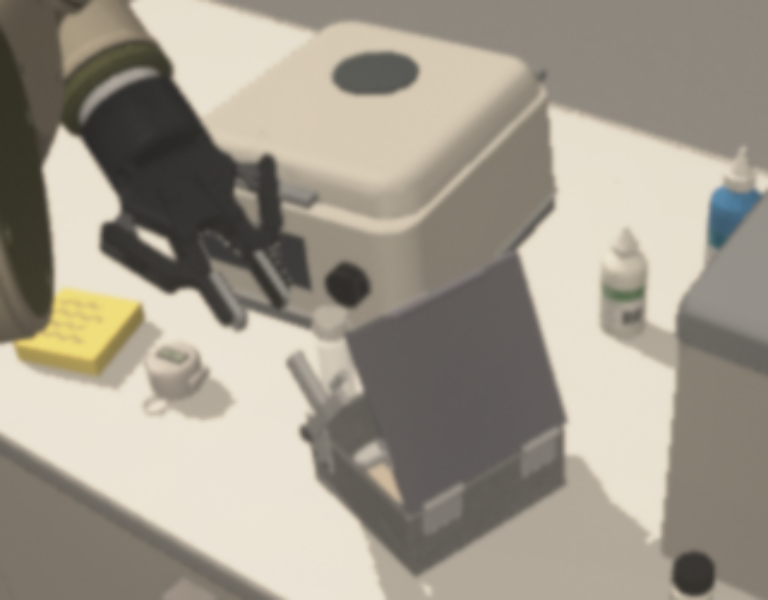

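The stay is up and released, and both vials are standing. I'll raise the tool and turn it fingers-down.

```bash
python3 -m creep '{"translation":[[-26,0,-15],[-26,0,-15],[-26,0,-15],[-26,0,-15],[0,0,0],[0,0,0],[0,0,0],[0,0,0],[0,0,0],[0,0,0]],"rotation":[[0,0,0],[0,0,0],[0,0,0],[0,0,0],[0,0.13,0],[0,0.13,0],[0,0.13,0],[0,0.13,0],[0,0.13,0],[0,0.13,0]],"claw":[0,0,0,0,0,0,0,0,0,0]}'
python3 -m creep '{"translation":[[0,0,0],[0,0,0]],"rotation":[[0,0.13,0],[0,0.14,0]],"claw":[0,0]}'
python3 - <<'E'
from h import *
from bench import *
p=np.load("p.npy");s,R0=state();W=snapshot("wrist");S=snapshot("scene")
cv2.imwrite("pics/w9.png",W["frame"][:,:,::-1])
print(s["tool_pos"],s["tcp_rot"],R.from_matrix(R0.T@Rtool(p[2],0)).as_rotvec())
for P in([62,5,240],[62,5,150]):
    w=c2w(P,p)[0]; print(w,R0.T@(w-s["tool_pos"]))
for d in(.4,.5,.6): print(d,((proj(c2w([tabpt(d,45,6),tabpt(d,45,44),tabpt(d,90,0)],p),S)-[100,80])*2.4).round().tolist(), proj(c2w([tabpt(d,45,44),tabpt(d,90,0)],p),W).round().tolist())
E
```

```text
time: 8.05
tool_pos: [487.8, 390.6, 259.7]
tcp_rot: [179.9, 15.4, 74.0]
ft_force: [0.4, -1.1, -0.7]
finger_gap: 0.0
time: 8.25
tool_pos: [487.9, 390.6, 259.8]
tcp_rot: [179.9, -0.1, 74.0]
ft_force: [0.4, -0.9, -0.2]
finger_gap: 0.3
[487.87161347 390.59497583 259.79166044] [ 1.79874357e+02 -7.48916385e-02  7.40432018e+01] [ 0.00218738 -0.00131631  0.00839851]
[520.90680886 233.83628624 240.        ] [-141.66262231   74.81406922   19.77061478]
[520.90680886 233.83628624 150.        ] [-141.78026179   74.6167105   109.7703215 ]
0.4 [[320.0, 415.0], [291.0, 362.0], [346.0, 409.0]] [[323.0, 269.0], [323.0, 342.0]]
0.5 [[316.0, 409.0], [286.0, 357.0], [339.0, 396.0]] [[323.0, 261.0], [323.0, 339.0]]
0.6 [[312.0, 403.0], [281.0, 354.0], [331.0, 384.0]] [[323.0, 253.0], [323.0, 334.0]]
```

View pics/w9.png

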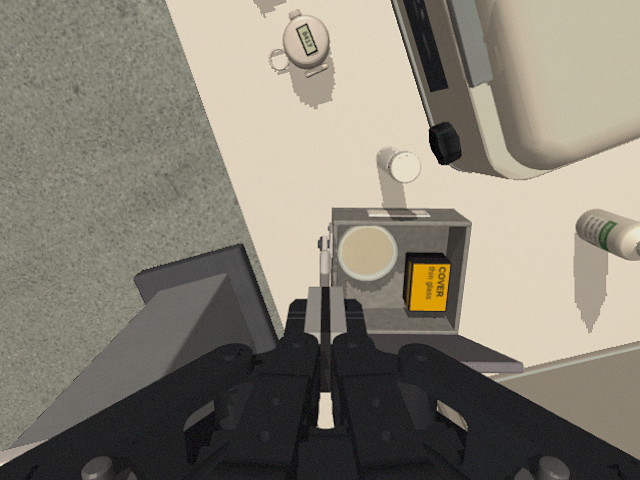

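```bash
python3 -m creep '{"translation":[[-28,15,0],[-29,15,0],[-28,15,0],[-29,15,0],[-28,15,0],[0,0,0]],"rotation":[[0,0,0],[0,0,0],[0,0,0],[0,0,0],[0,0,0],[0,0,0]],"claw":[0,0,0,0,0,0]}'
python3 - <<'E'
from h import *
from bench import *
p=np.load("p.npy");s,R0=state();W=snapshot("wrist")
cv2.imwrite("pics/w10.png",W["frame"][:,:,::-1]);cv2.imwrite("pics/s10.png",cv2.resize(snapshot("scene")["frame"][80:330,100:420,::-1],None,fx=2.4,fy=2.4))
w=c2w([62,5,150],p)[0]; print(R0.T@(w-s["tool_pos"]))
E
```

```text
time: 8.95
tool_pos: [522.3, 230.3, 259.9]
tcp_rot: [180.0, 0.5, 73.9]
ft_force: [-0.5, -0.1, 0.3]
finger_gap: 0.2
[  3.97639903  -2.40819    109.90227122]
```

View pics/w10.png

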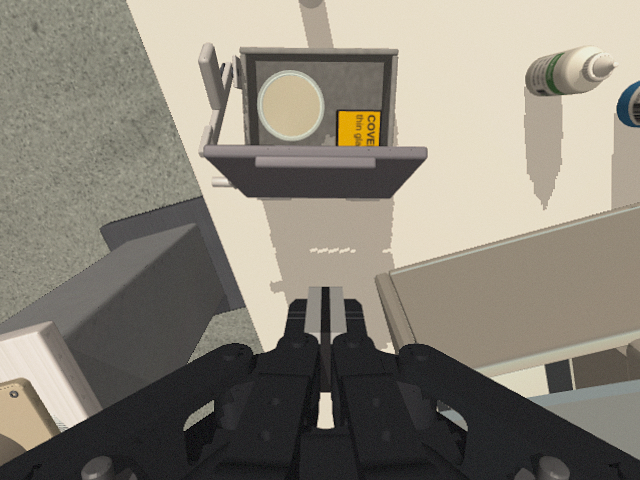

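View pics/s10.png

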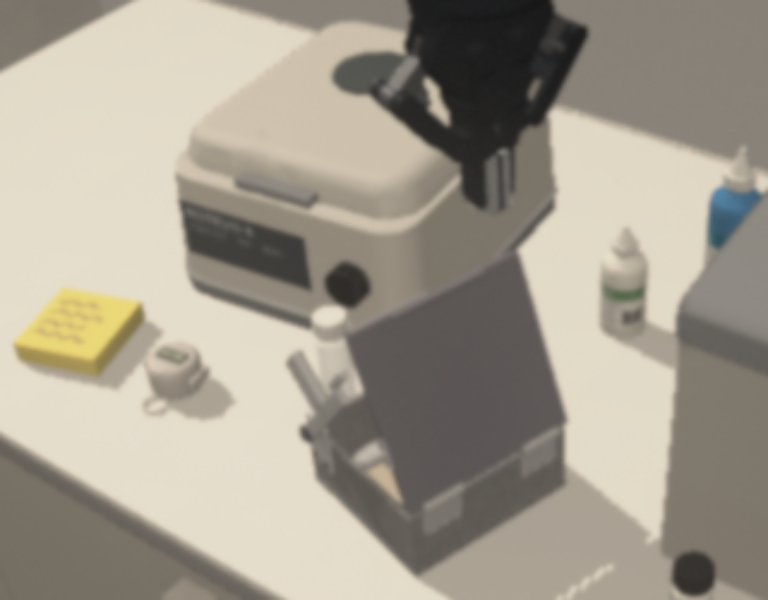

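```bash
python3 -m creep '{"translation":[[0,0,27],[0,0,28],[0,0,27],[0,0,28],[8,0,0],[8,0,0],[6,0,0],[0,0,0]],"rotation":[[0,0,0],[0,0,0],[0,0,0],[0,0,0],[0,0,0],[0,0,0],[0,0,0],[0,0,0]],"claw":[0,0,0,0,0,0,0,0]}'
python3 - <<'E'
from h import *
from bench import *
p=np.load("p.npy");s,R0=state();W=snapshot("wrist")
cv2.imwrite("pics/w11.png",W["frame"][:,:,::-1])
prev=s["tool_pos"]
for t in(1.18,1.0,.8,.6,.4,.2,0):
    c,sn=np.cos(t),np.sin(t); w=c2w([71-95*c+4*sn-3*sn,5,60+95*sn+4*c-3*c],p)[0]; print(t,(R0.T@(w-prev)).round(1)); prev=w
E
```

```text
time: 9.85
tool_pos: [528.6, 256.0, 152.0]
tcp_rot: [179.8, 0.2, 74.2]
ft_force: [-0.1, -0.5, -0.5]
finger_gap: -0.1
1.18 [ 2.8 -1.1  3.8]
1.0 [15.2  0.1  7.7]
0.8 [15.   0.1 11.6]
0.6 [12.4  0.1 14.3]
0.4 [ 9.3  0.  16.5]
0.2 [ 5.9  0.  18. ]
0 [ 2.2 -0.  18.8]
```

View pics/w11.png

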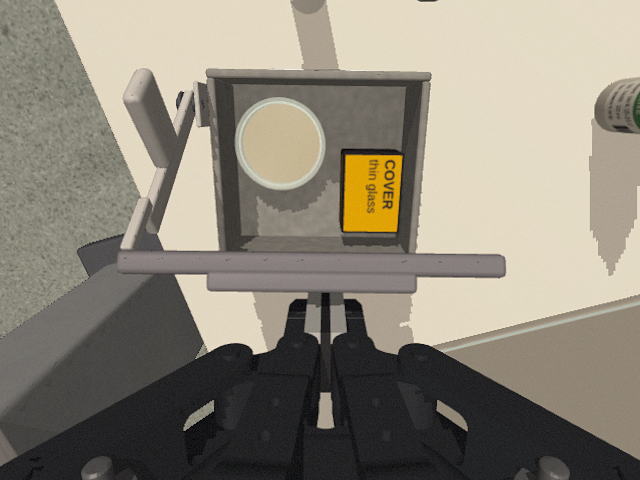

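```bash
python3 -m creep '{"translation":[[3,-1,4],[7,0,4],[8,0,4],[8,0,5],[7,0,6],[0,0,0]],"rotation":[[0,0,0],[0,0,0],[0,0,0],[0,0,0],[0,0,0],[0,0,0]],"claw":[0,0,0,0,0,0]}'
python3 - <<'E'
from h import *
from bench import *
W=snapshot("wrist")
cv2.imwrite("pics/w12.png",W["frame"][:,:,::-1])
cv2.imwrite("pics/s12.png",cv2.resize(snapshot("scene")["frame"][80:330,100:420,::-1],None,fx=2.4,fy=2.4))
E
```

```text
time: 10.5
tool_pos: [534.6, 286.9, 125.0]
tcp_rot: [-179.9, 0.4, 74.2]
ft_force: [-0.2, 0.5, -0.7]
finger_gap: -0.2
```

View pics/w12.png

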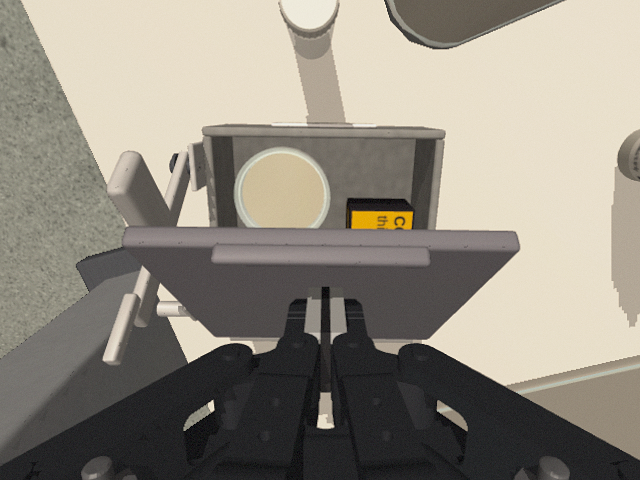

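View pics/s12.png

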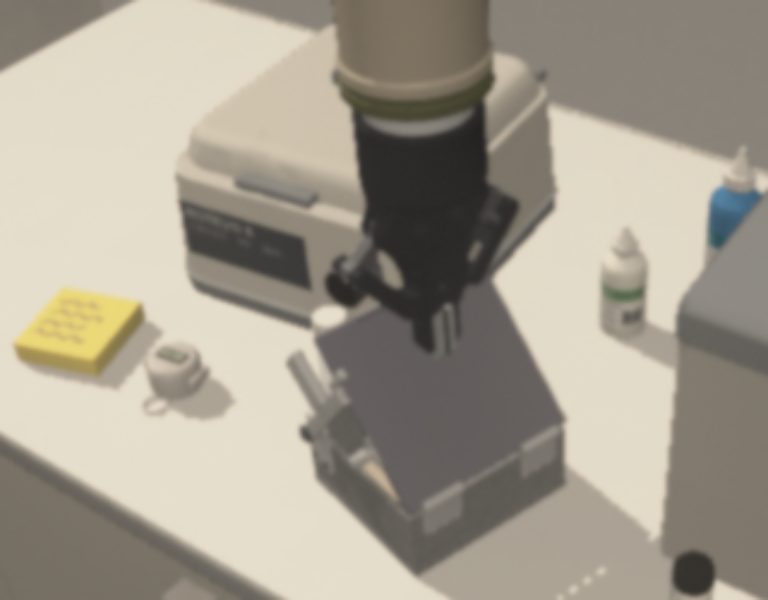

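```bash
python3 -m creep '{"translation":[[6,0,7],[6,0,7],[5,0,8],[5,0,8],[3,0,9],[3,0,9],[1,0,9],[1,0,8],[0,0,0]],"rotation":[[0,0,0],[0,0,0],[0,0,0],[0,0,0],[0,0,0],[0,0,0],[0,0,0],[0,0,0],[0,0,0]],"claw":[0,0,0,0,0,0,0,0,0]}'
python3 - <<'E'
from h import *
from bench import *
W=snapshot("wrist")
cv2.imwrite("pics/w13.png",W["frame"][:,:,::-1])
cv2.imwrite("pics/s13.png",cv2.resize(snapshot("scene")["frame"][80:330,100:420,::-1],None,fx=2.4,fy=2.4))
E
```

```text
time: 11.5
tool_pos: [543.7, 314.5, 63.7]
tcp_rot: [179.9, 0.3, 74.1]
ft_force: [-8.7, -7.3, 23.1]
finger_gap: -0.1
```

View pics/w13.png

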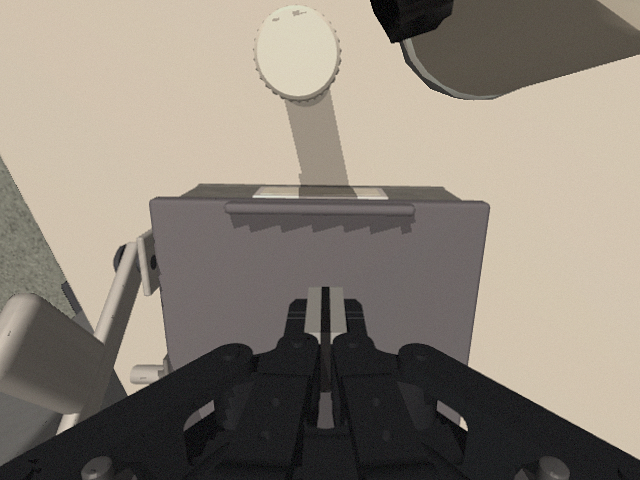

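View pics/s13.png

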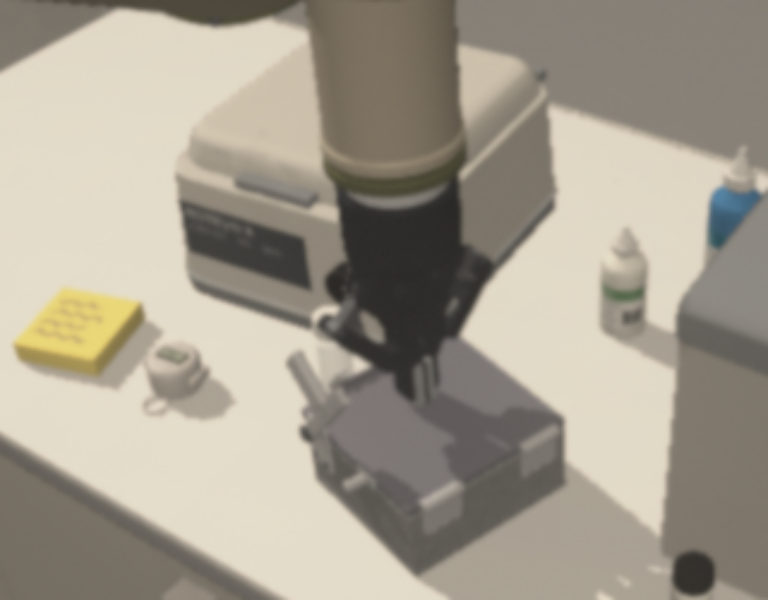

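```bash
python3 -m creep '{"translation":[[0,0,-10],[0,0,-20],[0,0,-30],[0,0,-40],[0,0,-40],[-30,0,0],[-30,0,0],[0,0,0],[0,0,0]],"rotation":[[0,0,0],[0,0,0],[0,0,0],[0,0,0],[0,0,0],[0,0,0],[0,0,0],[0,0,0],[0,0,0]],"claw":[0,0,0,0,0,0,0,0,0]}'
python3 - <<'E'
from h import *
from bench import *
p=np.load("p.npy");W=snapshot("wrist")
f=lambda t,y:[60-125*np.cos(t)+4*np.sin(t),y,60+125*np.sin(t)+4*np.cos(t)]
for t in(0,.05,.1): print(t,proj(c2w([f(t,65),f(t,-65)],p),W).round(1).tolist())
cv2.imwrite("pics/w14.png",W["frame"][:,:,::-1])
cv2.imwrite("pics/s14.png",cv2.resize(snapshot("scene")["frame"][130:380,140:460,::-1],None,fx=2.4,fy=2.4))
E
```

```text
time: 12.5
tool_pos: [526.8, 257.2, 201.3]
tcp_rot: [-180.0, 0.3, 74.1]
ft_force: [0.4, 0.9, 0.6]
finger_gap: 0.0
0 [[418.9, 70.3], [223.8, 68.4]]
0.05 [[421.1, 69.9], [221.5, 67.9]]
0.1 [[423.3, 70.0], [219.1, 68.0]]
```

View pics/w14.png

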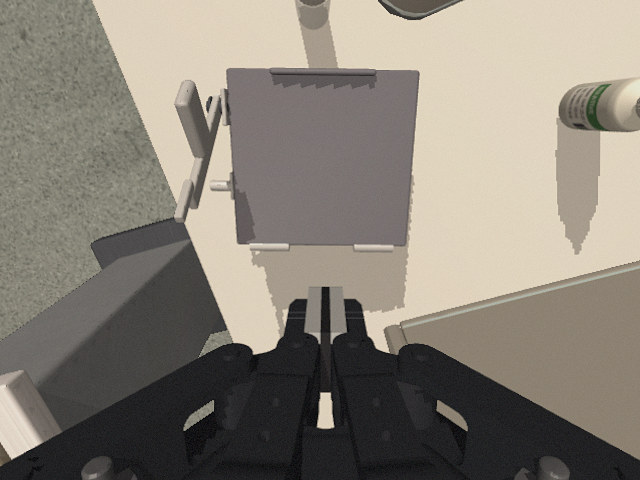

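View pics/s14.png

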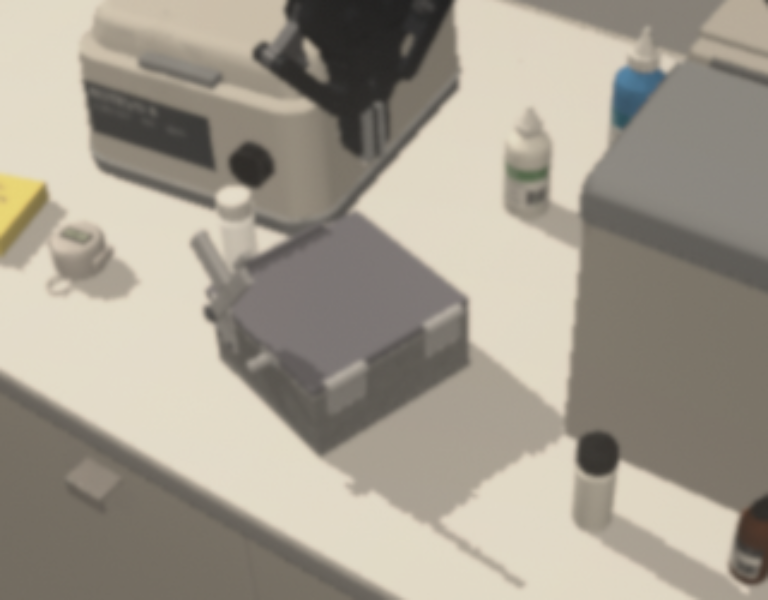

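Run:
```python
from bench import *
print(hand_in(), sense()["time"])
```

```text
the job is handed in; nothing more can be done
the job is handed in; nothing more can be done
```

The lid is shut and the job is handed in at about 12.6 s. `hand_in()` gives no verdict, so the result rests on my last checks.

**What I did:** I gripped the stay by its tab at about 0.55 rad tilt and swung it up about 0.5 rad with the lid still open. I then let go, moved behind the lid with closed fingers pointing down, and pressed it down along its arc.

**Last checks:**
- **Lid:** at the end of the press the fingertips were at z = 63.7 mm, where the shut lid's top face should be 64 mm, with 23 N of upward reaction. After I backed off, the wrist picture showed the lid's front edge about 192 px wide, against 195 px predicted for shut and 200 px for 0.05 rad open.
- **Vials:** the scene picture showed both standing upright.
- **Robot:** it was well clear, with the wrist force near 0.
- **Stay:** its angle comes from the tool's motion. One scene picture matched 0.4–0.5 rad to within a few pixels.

**What disagreed:**
- The case measured about -106° yaw in all the views, not the stated -34 to -72°. I went by the pictures.
- Feature fits left up to about 2.4 px of residual. Points I read off the scene camera by eye differed from the top camera by up to about 8 mm for the vial caps and 20 mm for one notepad corner. The notepad's centre, found by colour mask, differed by only 4 mm.

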